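# Load the seat bracket into the shuttle press and start the cycle

## Robot

A 6-joint arm with a two-finger parallel gripper is mounted at the origin on the work surface. World frame = base frame: x ahead of the robot, y to its left, z up, the work surface at z = 0. Lengths are in mm, angles in rad, forces in N, time in s.
With the tool pointing down it reaches from about 350 to 850 mm from the base axis. Payload 8.1 kg.
Tool frame: the origin (TCP) lies midway between the tips of the shut fingers; the grasp point (between the pads) lies robot.grip_point_offset behind it (robot.grip_point_offset is the distance from the TCP to the grasp point, in mm); z points along the fingers, y is the line along which they close (so a half turn about z gives the same grasp; the last joint's range is limited). The gripper opens to 85 mm and grips with 20 to 120 N. Pads are 22 mm wide; open, the fingers measure 114 mm over their backs; the gripper's body (76 mm by 85 mm) begins 54 mm behind the grasp point. The pads swing forward as they close: fully open they stand 13 mm farther back than shut.
Start: joints at [1.231, 0.13, 1.488, -0, 1.523, -0.085], TCP at [151.209, 580.639, 231.292] pointing down, gripper open.
Joint ranges: [-2.96, 2.96], [-0.89, 2.26], [0.02, 2.5], [-1.34, 4.48], [0, 2.73], [-2.66, 2.66]. Speed limits (rad/s): [2.39, 2.39, 2.79, 3.14, 3.14, 3.14].

## Interface

Orientations are given as a unit quaternion [w, x, y, z].
In Python, from cell import robot gives the robot as it stands.
- The arm moves only by the shell command python3 -m pendant 'ROWS' [FORCE]. ROWS is JSON, a list that holds one entry, the list of rows, each a list of 5 numbers: the finger opening in m, from 0 to 0.0854, then the shift along the tool's x, y, z in m, then the turn about the tool's z in degrees. In form: [[[grip, tx, ty, tz, roll], ...]]. A call has 1 to 5 rows; each row shifts and turns the commanded pose from where the row before left it, along the tool's axes as they then stand; what a row does not reach is not made up. A row lasts 1/12 s, in which the tool goes at most 41.7 mm and 7.16 degrees, less where a joint would pass 70% of its speed; a pose out of reach is approached as far as the arm can. A call is refused whole if a number of a shift passes 0.0417 or a number of a turn 7.16, either way. A call with a gripper value outside its range is refused whole. The fingers move at their own pace and stop on an object; FORCE is the grip in N (left out, the last holds). Time passes only in rows, so rows that do not move let the fingers close. It gives the time, the measured TCP pose, the force, the opening and the grip force at its end, in the units of the state.
- robot.observe(): the state, without advancing time (a new reading comes with each control period).
- robot.get_image(name): name is "side" or "top" or "wrist"; returns the picture (480x640x3 uint8, blue, green, red); there is no depth.
- robot.get_calibration(name): a dict with "fx", "fy", "cx", "cy" (pixels), "world_to_cam" (4x4, takes a point from world to camera coordinates); the wrist camera has in their place "tool_from_camera" (4x4, takes a point from camera to tool coordinates, whose origin is the TCP and whose axes are the flange's). Camera axes: x right, y up, looking along -z (the intrinsics and any distortion apply to the point x, -y, -z); pixel columns grow to the right and rows downward; lengths in mm; the calibration is good to about 2 mm. A picture is of the moment at which its call begins: read the wrist's pose just before it. get_calibration takes no time and is no camera call.
- robot.hand_in(): hands the job in; it is judged then, once.
The state is a dict: "time": time; "joint_positions": joint angles; "dq": joint speeds; "joint_torque": joint torques, N m; "ee_pos": TCP position; "tcp_rot": TCP orientation; "wrist_force": force on the tool from outside, world axes, zero at the start; "wrist_torque": the same for the moment, N m; "width": finger opening in mm; "finger_force": force on a finger pad.
Only numpy, scipy, OpenCV 4.12 (cv2) and the standard library are available. Lean on these libraries where they do the work, as an engineer would, in place of code of your own. Each camera call takes 0.05 s, during which the arm holds its last target. There are 200 camera calls.

## Task

Set the steel seat bracket into the matching rectangular pocket of the blue nest block, fully home and flat on the pocket floor, without letting it drop, and let go of it. Only then press the green start button under its visor fully down and release it so that it springs back. Never press the red button, and leave the brass flange, the screwdriver and the pliers where they are.

Things in the scene. Friction and masses are not known exactly. Their poses are not given: they have to be found in the camera images.
- bracket: Loose bright steel seat bracket, about 0.4 kg: base plate 110 (along its x) x 70 (along its y) x 8 mm thick, with an upright ear in the middle, 60 mm long along x, 12 mm thick along y, its top 54 mm above the underside and a brass bush in it. Origin: centre of the underside; z up. Starts lying on the table, ear up.
- nest_in (a point): Centre of the floor of the pocket in the blue nest block (block 180 x 140 mm, 26 mm high, fixed to the table). Pocket 114 (along x) x 74 mm (along y), 10 mm deep, its floor 16 mm above the table. z up. Either way round is right for the bracket. The press, 275 mm high, begins 160 mm off along +y.
- start_top (a point): Centre of the top face of the round green start button (40 mm across, top 20 mm above the panel). z: outward along the button's axis, which leans 40 degrees from vertical, roughly towards the robot; x: up the slope; y: across the box. The point moves with the button.
- start_pod: Grey sloping control box with the green button (green dot on its back), 100 deep, 110 wide, 106 mm high at the back. A clear plastic visor with a dark frame, 4 mm thick, 90 wide, stands square to the panel 36 mm up the slope from the button's axis and reaches 60 mm out from the panel, barring the way from above. Origin: centre of underside. The grey and yellow boxes may be in each other's place.
- start (a joint): Travel of the green button in m: 0 released, 0.008 fully down; about 5 N holds it fully down, and it springs back.
- stop_top (a point): Same point of the red stop button on its yellow box, built just like the grey one. Not to be pressed.
- stop (a joint): Travel of the red button in m: 0 released, 0.008 fully down.
- hub: Bystander: round brass flange 84 mm across, 40 mm high with a central boss. Origin: centre of underside.
- screwdriver: Bystander: screwdriver with a red handle, 200 mm long, lying along its x.
- pliers: Bystander: steel pliers, 170 mm long along x, 14 mm high, lying flat. (Hammer, drill, can and bins farther out are not in the way.)
Mind the look-alikes: they are no part of the job. There is more than one size of the bracket; the one meant has the size given above. Leave any orange look-alike of the part that bears stop_top alone.

How it is judged:
By the outcome, as a careful person would: the job done as asked, in the order asked, and still so for the second after the job is handed in, with the robot touching nothing.
It also fails if it takes over 51 s, if anything falls off the work surface, if the arm or the gripper's body presses on something with over 40 N, if the wrist force passes 120 N, or if a joint passes its speed limit or range.

## Working session

There is one attempt and no reset: what is moved stays moved. The work goes in short steps, Python scripts to look and compute and a shell command to move; the robot and the scene stay as the last step left them, time stands still between calls to the robot, and variables do not carry over. Pictures are saved under pics/ and viewed, at most 10 in all, crops included, and the job is handed in when it is done.

```bash
mkdir -p pics; ls
python3 - <<'E'
from cell import robot
import cv2,json
print(robot.observe()); print(robot.grip_point_offset)
for n in("top","side","wrist"):
    im=robot.get_image(n); cv2.imwrite(f"pics/{n}0.png",im)
    c=robot.get_calibration(n); print(n,c)
E
```

```text
pics
{'time': 0.0, 'joint_positions': array([ 1.23059471e+00,  1.31201125e-01,  1.48927496e+00,  1.02380752e-05,
        1.52297773e+00, -8.53990775e-02]), 'dq': array([-0.00031558, -0.00024897,  0.00130233, -0.00011226,  0.00127492,
        0.00091084]), 'joint_torque': array([-1.95931352e-03, -5.69425642e+01, -5.00522053e+01, -8.73108311e-04,
        1.60362467e-02,  8.60104734e-06]), 'ee_pos': array([151.02517413, 580.12139032, 230.22292355]), 'tcp_rot': array([-2.01533589e-04,  1.27057100e-01,  9.91894968e-01, -9.08506658e-04]), 'wrist_force': array([-0.01470336,  0.08471039, -0.31988217]), 'wrist_torque': array([ 0.01250977,  0.00154826, -0.0081319 ]), 'finger_force': 0.0, 'width': 85.65922067291633}
18.700000000000003
top {'fx': 620.811511024295, 'fy': 620.811511024295, 'cx': 311.7952796155193, 'cy': 228.2251734656494, 'world_to_cam': array([[ 1.44561572e-02, -9.99678815e-01, -2.08155431e-02,
        -8.42165385e+01],
       [ 9.86701148e-01,  1.08915489e-02,  1.62179588e-01,
        -4.41093441e+02],
       [-1.61900784e-01, -2.28832139e-02,  9.86541684e-01,
        -1.4070002
[... 330 characters left out ...]
.86614651e-01,  7.07998081e-01,
        -1.92863722e+02],
       [-3.91503540e-01, -5.89908095e-01,  7.06210604e-01,
        -1.34580081e+03],
       [ 0.00000000e+00,  0.00000000e+00,  0.00000000e+00,
         1.00000000e+00]])}
wrist {'fx': 354.14167473709443, 'fy': 354.14167473709443, 'cx': 318.245365449879, 'cy': 236.42455654804525, 'tool_from_camera': array([[ 2.14855721e-04,  9.53877595e-01,  3.00195749e-01,
         7.77282492e+01],
       [ 9.99999537e-01,  7.64783491e-05, -9.58729780e-04,
        -3.79398060e-01],
       [-9.37469332e-04,  3.00195817e-01, -9.53877137e-01,
        -1.43163322e+02],
       [ 0.00000000e+00,  0.00000000e+00,  0.00000000e+00,
         1.00000000e+00]])}
```

View pics/top0.png

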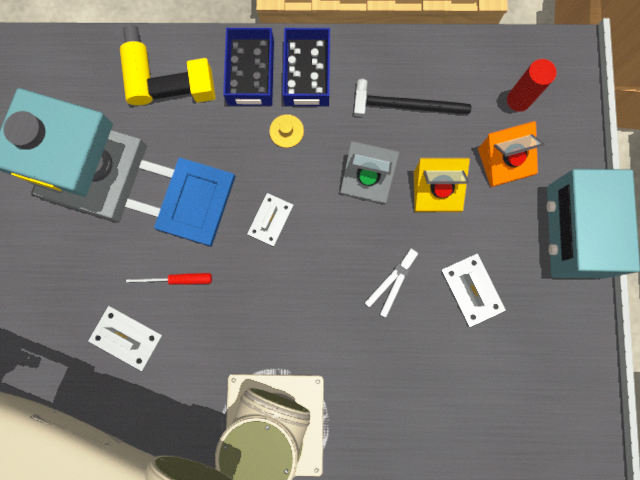

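View pics/side0.png

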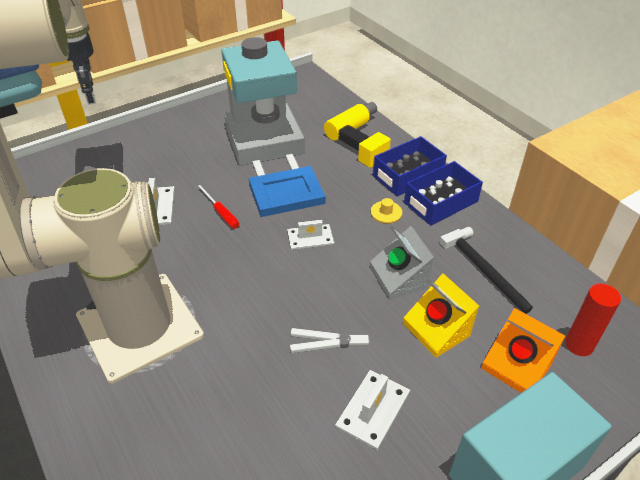

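The top view shows three brackets, at (125,338), (270,219, small) and (473,290). The nest is at (196,201), the grey pod at (369,173), the yellow at (442,185) and an orange look-alike at (511,155). Next I measure them.

```bash
cat > h.py <<'E'
from cell import robot
import numpy as np, cv2
from scipy.spatial.transform import Rotation as R
def cam(name,st=None):
    c=robot.get_calibration(name)
    if name=="wrist":
        T=np.eye(4);w,x,y,z=st["tcp_rot"];T[:3,:3]=R.from_quat([x,y,z,w]).as_matrix();T[:3,3]=st["ee_pos"]
        M=T@c["tool_from_camera"]
    else: M=np.linalg.inv(c["world_to_cam"])
    return c,M
def ray(c,M,px):
    px=np.atleast_2d(px).astype(float)
    d=np.c_[(px[:,0]-c["cx"])/c["fx"],-(px[:,1]-c["cy"])/c["fy"],-np.ones(len(px))]@M[:3,:3].T
    return M[:3,3],d
def onz(c,M,px,z):
    o,d=ray(c,M,px); return o+d*((z-o[2])/d[:,2])[:,None]
def proj(c,M,P):
    p=(np.linalg.inv(M)@np.r_[P,1])[:3]; return np.array([c["cx"]+c["fx"]*p[0]/-p[2],c["cy"]+c["fy"]*p[1]/p[2]])
def rect(c,M,cnt,z):
    P=onz(c,M,cnt.reshape(-1,2),z)[:,:2].astype(np.float32); (x,y),(w,h),a=cv2.minAreaRect(P)
    b=cv2.boxPoints(((x,y),(w,h),a)); e=[b[1]-b[0],b[2]-b[1]]; L=max(e,key=np.linalg.norm)
    return x,y,max(w,h),min(w,h),np.degrees(np.arctan2(L[1],L[0]))%180
def cents(im,mask,amin):
    cs,_=cv2.findContours(mask.astype(np.uint8),cv2.RETR_EXTERNAL,cv2.CHAIN_APPROX_NONE)
    return [k for k in cs if cv2.contourArea(k)>amin]
E
python3 - <<'E'
from h import *
np.set_printoptions(precision=1,suppress=True)
for n in("top","side"):
    im=cv2.imread(f"pics/{n}0.png");hsv=cv2.cvtColor(im,cv2.COLOR_BGR2HSV);c,M=cam(n)
    H,S,V=cv2.split(hsv)
    for nm,m,z,a in(("white",(S<40)&(V>190),8,300),("blue",(H>100)&(H<118)&(S>130)&(V>120),26,1500),("green",(H>50)&(H<75)&(S>120),70,80),("red",((H<6)|(H>174))&(S>180),70,150),("gold",(H>20)&(H<27)&(S>120),20,300)):
        for k in cents(im,m,a):
            print(n,nm,k.reshape(-1,2).mean(0),np.array(rect(c,M,k,z)))
E
```

```text
top white [287.5 408.5] [ -2.   -6.3 225.1 214.1  90.2]
top white [124.5 338. ] [184.8 352.3 144.7  91.7  62.8]
top white [632.5 371.2] [ 123.  -812.8  453.8   39.5  180. ]
top white [387.1 292. ] [ 301.2 -253.8  106.1   56.5  148. ]
top white [473.  289.9] [ 306.6 -454.   145.6   92.9   25.1]
top white [269.9 219.1] [467.9  22.2 109.6  69.9 156.2]
top white [613.3  97.7] [ 791.4 -818.6  383.3   50.7  180. ]
top white [521.   11.4] [ 999.8 -591.8  106.5   61.6   90.2]
top white [105.7  10.8] [997.9 458.3 533.8  59.9  90.2]
top blue [194. 201.] [506.5 201.4 180.1 141.8 163.7]
top green [367.7 176.6] [ 555.9 -205.7   40.8   32.8   78.8]
top red [189.4 278.5] [320.1 193.8  97.2  22.5  90.7]
top red [442.8 189.4] [ 526.8 -377.3   41.1   30.3   90.5]
top red [517.  158.1] [ 602.1 -549.1   44.    26.8  106.1]
top red [531.4  84.3] [ 783.6 -585.9  148.    61.7  138.1]
top gold [440.5 183.1] [ 553.2 -383.5  133.6  128.6   90.5]
top gold [286.2 130.7] [681.8 -13.7  80.4  79.8   1. ]
side white [614.7 459.1] [ 615.4 -788.5  156.5   15.1    0. ]
side white [372.9 407.9] [ 308.3 -452.7  148.1   
[... 424 characters left out ...]
de blue [286.2 190.8] [501.1 187.6 179.9 165.5 163.3]
side green [396.6 256.4] [ 562.9 -203.1   55.    37.1   51.6]
side red [521.6 348.9] [ 610.7 -543.2   48.9   39.4   43.5]
side red [436.7 309.9] [ 534.2 -372.9   50.9   39.3   40.4]
side red [592.3 318.9] [ 793.6 -571.1  221.8   64.6   19.7]
side red [226.  214.6] [299.4 146.8 109.9  24.9  91.9]
side red [276.2  36.7] [878.5 887.3 130.9  65.2  58.7]
side gold [437.5 310.5] [ 564.6 -345.5  104.3   93.1   99.3]
side gold [447.8 316.8] [ 566.2 -355.5  175.4  168.6    0.6]
side gold [372.1 151.7] [803.1 198.7 144.4  90.4  47.3]
side gold [608.3 144.7] [1456.5 -180.2  471.5  318.3  179.7]
side gold [ 71.9 108.8] [144.  922.2 228.   65.8  82.3]
```

Run:
```python
import cv2
im=cv2.imread("pics/top0.png")
a=cv2.resize(im[130:260,140:300],None,fx=2.5,fy=2.5,interpolation=2)
b=cv2.resize(im[130:260,330:490],None,fx=2.5,fy=2.5,interpolation=2)
s=cv2.imread("pics/side0.png");c=cv2.resize(s[150:250,240:400],(400,250),interpolation=2);d=cv2.resize(s[220:360,360:520],(400,250),interpolation=2)
import numpy as np
cv2.imwrite("pics/z1.png",np.vstack([np.hstack([a,b]),np.hstack([c,d])])[:600])
```

```text
(no output)
```

View pics/z1.png

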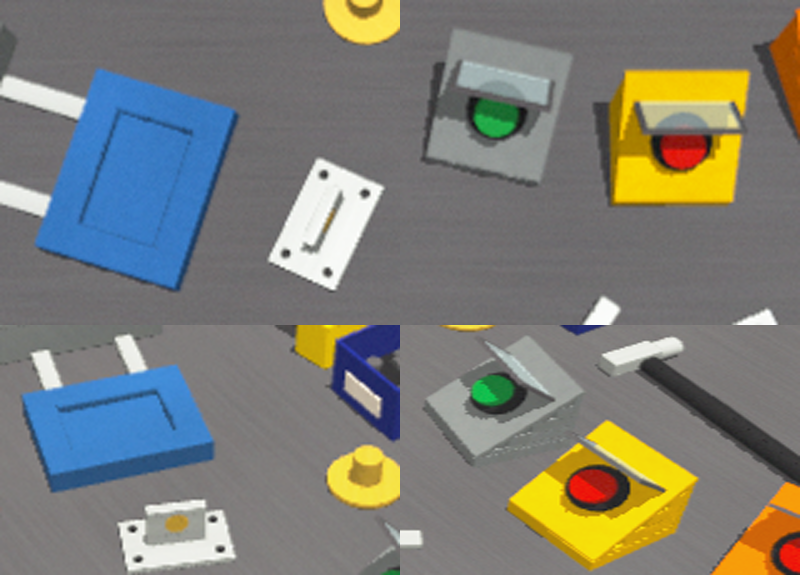

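The middle bracket, 110 x 70 mm at (467,21) with its long axis at about 156°, is the one meant. The nest is at about (506,201) with its long axis at 163.7°. I move over the bracket first.

```bash
r='[-,'; 
python3 -m pendant '[[[0.0854,-0.028,-0.029,0,0],[0.0854,-0.028,-0.029,0,0],[0.0854,-0.028,-0.029,0,0],[0.0854,-0.028,-0.029,0,0],[0.0854,-0.028,-0.029,0,0]]]' 40
python3 -m pendant '[[[0.0854,-0.028,-0.029,0,0],[0.0854,-0.028,-0.029,0,0],[0.0854,-0.028,-0.029,0,0],[0.0854,-0.028,-0.029,0,0],[0.0854,-0.028,-0.029,0,0]]]'
python3 -m pendant '[[[0.0854,-0.028,-0.029,0,0],[0.0854,-0.028,-0.029,0,0],[0.0854,-0.028,-0.029,0,0],[0.0854,-0.028,-0.029,0,0],[0.0854,-0.028,-0.029,0,0]]]'
python3 -m pendant '[[[0.0854,-0.028,-0.029,0,5],[0.0854,0,0,0,4],[0.0854,0,0,0,0],[0.0854,0,0,0,0]]]'
cat > look.py <<'E'
import sys
from h import *
np.set_printoptions(precision=2,suppress=True)
st=robot.observe();im=robot.get_image("wrist");cv2.imwrite(f"pics/{sys.argv[1]}.png",im)
c,M=cam("wrist",st);H,S,V=cv2.split(cv2.cvtColor(im,cv2.COLOR_BGR2HSV))
x=M;w,a,b,d=st["tcp_rot"];Rm=R.from_quat([a,b,d,w]).as_matrix()
print("t",st["time"],"ee",st["ee_pos"],"yaw tool y",np.degrees(np.arctan2(Rm[1,1],Rm[0,1])),"z",Rm[:,2],"F",st["wrist_force"],"w",st["width"],st["finger_force"],"q",st["joint_positions"])
for nm,m,z,A in(("white",(S<40)&(V>150),8,3000),("blue",(H>100)&(H<118)&(S>130)&(V>100),26,3000)):
    for k in cents(im,m,A): print(nm,k.reshape(-1,2).mean(0),np.array(rect(c,M,k,z)))
E
python3 look.py w1
```

```text
time: 0.57
ee_pos: [250.4, 403.3, 230.8]
tcp_rot: [-0.0, 0.127, 0.992, -0.0]
wrist_force: [1.5, -0.4, 0.5]
width: 85.3
finger_force: 0.0
time: 0.98
ee_pos: [349.4, 227.6, 231.2]
tcp_rot: [0.0, 0.127, 0.992, 0.0]
wrist_force: [0.1, 1.0, 1.0]
width: 85.3
finger_force: 0.0
time: 1.4
ee_pos: [448.5, 51.8, 231.3]
tcp_rot: [0.0, 0.127, 0.992, 0.0]
wrist_force: [0.3, 0.2, 0.7]
width: 85.3
finger_force: 0.0
time: 1.73
ee_pos: [467.5, 18.6, 230.9]
tcp_rot: [-0.001, 0.204, 0.979, 0.0]
wrist_force: [0.3, 0.4, 1.1]
width: 85.4
finger_force: 0.0
t 1.7333 ee [467.45  18.62 230.87] yaw tool y 66.45983472808436 z [-0.  0. -1.] F [0.29 0.37 1.15] w 85.38764080297064 0.0 q [-0.07 -0.23  1.84  0.    1.54 -1.23]
white [322.46 196.7 ] [468.62  22.37 110.63  70.82 155.74]
blue [508.15 160.  ] [506.99 199.33 180.41 147.63 163.56]
```

View pics/w1.png

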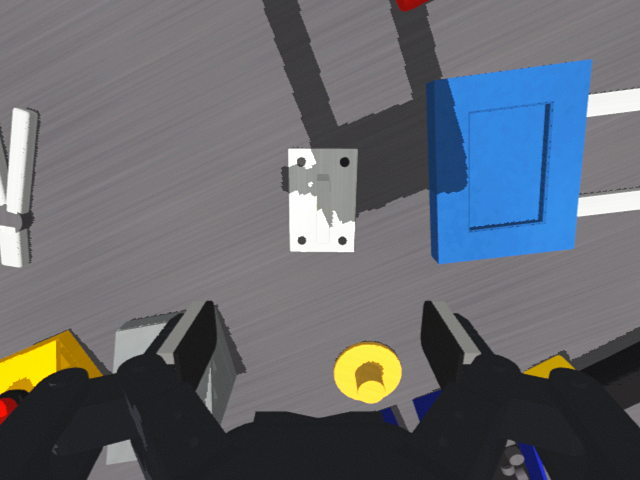

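The wrist view puts the bracket at pixel (322,197), which is (468.6,22.4) in the world. The nest is at (508,160). I correct by 4 mm and 0.7°, then descend and grip.

```bash
python3 -m pendant '[[[0.05,0.0004,0.004,0.035,0.7],[0.05,0,0,0.035,0],[0.05,0,0,0.035,0],[0.05,0,0,0.035,0],[0.05,0,0,0.035,0]]]' 50
python3 -m pendant '[[[0.05,0,0,0.022,0],[0.05,0,0,0.015,0],[0.05,0,0,0,0],[0.05,0,0,0,0]]]'
python3 -m pendant '[[[0,0,0,0,0],[0,0,0,0,0],[0,0,0,0,0],[0,0,0,0,0],[0,0,0,0,0]]]' 
python3 -m pendant '[[[0,0,0,0,0],[0,0,0,0,0],[0,0,0,0,0]]]'
python3 look.py w2
```

```text
time: 2.2
ee_pos: [468.6, 24.2, 55.2]
tcp_rot: [0.001, 0.208, 0.978, 0.0]
wrist_force: [-0.1, -0.4, 0.1]
width: 50.2
finger_force: 0.0
time: 2.53
ee_pos: [467.9, 23.7, 18.9]
tcp_rot: [-0.001, 0.209, 0.978, -0.0]
wrist_force: [-0.2, -0.7, -0.4]
width: 50.0
finger_force: 0.0
time: 2.95
ee_pos: [470.5, 22.6, 21.1]
tcp_rot: [0.001, 0.21, 0.978, 0.0]
wrist_force: [-1.0, 0.8, 7.1]
width: 10.9
finger_force: 51.0
time: 3.2
ee_pos: [470.5, 22.6, 21.1]
tcp_rot: [0.001, 0.21, 0.978, 0.0]
wrist_force: [-1.5, 1.6, 7.3]
width: 11.7
finger_force: 51.0
t 3.2 ee [470.54  22.58  21.05] yaw tool y 65.70394775797389 z [ 0.  0. -1.] F [-1.51  1.65  7.28] w 11.718405170552144 50.99539875984192 q [-0.06 -0.    2.03  0.    1.11 -1.21]
white [ 76.02 408.03] [ 474.52 -124.5   139.87   20.     99.38]
white [202.24 291.49] [451.42 -18.17 255.41 149.98  64.46]
white [390.93  75.78] [394.54  83.42  74.8   20.25  89.4 ]
white [352.86  34.14] [374.57  85.24  74.7   15.35  89.82]
white [ 73.85 106.32] [355.76 -37.82 121.41  55.99  90.32]
blue [596.02 209.42] [490.69 133.23 182.74  45.91 171.07]
```

Gripped at 11.7 mm wide with 51 N. I lift and check the grip and the nest.

```bash
python3 -m pendant '[[[0,0,0,-0.005,0],[0,0,0,-0.015,0],[0,0,0,-0.03,0],[0,0,0,-0.03,0],[0,0,0,-0.03,0]]]' 70
python3 -m pendant '[[[0,0,0,-0.03,0],[0,0,0,-0.03,0],[0,0,0,-0.02,0],[0,0,0,0,0],[0,0,0,0,0]]]'
python3 look.py w3
```

```text
time: 3.67
ee_pos: [467.9, 22.5, 130.0]
tcp_rot: [-0.001, 0.211, 0.978, -0.0]
wrist_force: [1.2, 0.3, -4.1]
width: 10.8
finger_force: 68.4
time: 4.08
ee_pos: [469.6, 22.4, 210.0]
tcp_rot: [0.001, 0.211, 0.978, 0.0]
wrist_force: [-0.9, -0.2, -4.7]
width: 10.9
finger_force: 68.8
t 4.0833 ee [469.55  22.42 210.05] yaw tool y 65.69407941528513 z [ 0. -0. -1.] F [-0.9  -0.17 -4.73] w 10.934760888938404 68.83901238441467 q [-0.06 -0.22  1.87 -0.    1.49 -1.21]
white [142.55 356.75] [ 540.35 -238.02  167.97   60.27   99.23]
white [318.03 340.65] [617.35 -44.35 185.22  35.13 155.9 ]
white [318.13 253.47] [528.23  -5.08 189.75 155.21 156.14]
blue [514.61 156.94] [507.08 199.23 180.31 147.73 163.54]
```

View pics/w3.png

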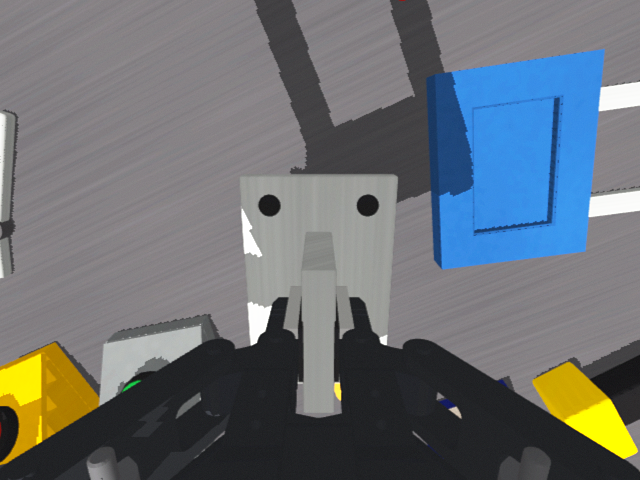

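The bracket is held level. Its near edge is at row 176, columns 241–397. I zoom in on the nest for the pocket corners.

Run:
```python
import cv2
im=cv2.imread("pics/w3.png")[40:280,420:620]
im=cv2.resize(im,None,fx=2.5,fy=2.5,interpolation=cv2.INTER_CUBIC)
im=cv2.convertScaleAbs(im,alpha=1.3)
cv2.imwrite("pics/z2.png",im)
```

```text
(no output)
```

View pics/z2.png

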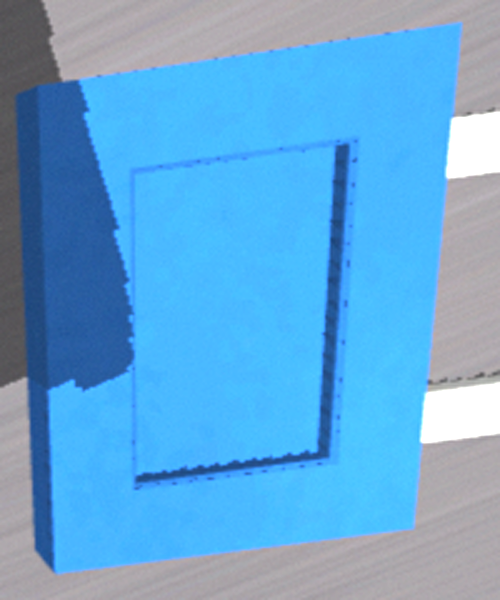

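Run:
```python
from h import *
np.set_printoptions(precision=2,suppress=True)
st=dict(ee_pos=np.array([469.0,22.4,210.05]),tcp_rot=[0,.2105,.9776,0])
c,M=cam("wrist",st)
for nm,z,p in(("pocket",26,[(132,170),(357,139),(338,461),(135,487)]),("block",26,[(37,87),(461,24),(413,529),(55,573)])):
    P=onz(c,M,np.array(p)/2.5+[420,40]-0.3,z)[:,:2]
    e=np.roll(P,-1,0)-P
    print(nm,P.mean(0),np.linalg.norm(e,axis=1),np.degrees(np.arctan2(e[:,1],e[:,0]))%180)
# bracket near edge, tool frame
st0=dict(ee_pos=np.zeros(3),tcp_rot=[1,0,0,0]);c,T=cam("wrist",st0)
im=cv2.imread("pics/w3.png")
g=cv2.cvtColor(im,cv2.COLOR_BGR2GRAY).astype(int)
for r in (180,190,200,220): print(r,g[r,236:246],g[r,391:401])
for cc in(260,310,375): print(cc,g[170:182,cc])
for h in(10.5,13,16): print(h,onz(c,T,[(241,177.),(397,176.5)],h)[:,:2].tolist())
```

```text
pocket [507.17 202.87] [ 76.87 116.2   77.2  116.52] [ 73.22 163.89  73.46 163.72]
block [507.46 202.57] [140.4  179.99 139.98 179.45] [ 73.57 163.48  73.35 163.62]
180 [132 132 129 135 149 156 156 156 155 154] [162 160 158 155 153 155 136  76  65  65]
190 [132 131 132 135 142 152 153 154 157 157] [160 160 159 154 153 138  95  66  65  69]
200 [133 132 131 130 135 150 155 154 156 158] [157 160 154 153 145 112  68  66  63  69]
220 [132 134 131 132 131 163 241 255 255 255] [156 156 152 144 128 126 130 131 132 132]
260 [131 131 133 131 130 135 149 159 162 163 163 163]
310 [ 66  64  64  70 116 135 144 152 157 157 155 155]
375 [ 65  63  64  73 116 136 147 157 156 157 158 157]
10.5 [[56.231045546793105, -33.741788697431254], [56.45332135430834, 33.64510606515728]]
13 [[55.88249962385147, -34.28267661205184], [56.108391715542396, 34.20055951086014]]
16 [[55.4642445163215, -34.93174210959654], [55.694476149023245, 34.86710364570358]]
```

The nest is at (507.3,202.7), 163.6°, and the pocket rim is slightly chamfered. The bracket is centred in the hand, so I move above the pocket.

```bash
python3 -m pendant '[[[0,0.0077,0.036,0,0],[0,0.0077,0.036,0,0],[0,0.0077,0.036,0,0],[0,0.0077,0.036,0,0],[0,0.0077,0.036,0,0]]]'
python3 -m pendant '[[[0,0,0,0.03,-4],[0,0,0,0.03,-3.9],[0,0,0,0.03,0],[0,0,0,0.02,0],[0,0,0,0.02,0]]]'
python3 -m pendant '[[[0,0,0,0,0],[0,0,0,0,0],[0,0,0,0,0]]]'
cat > avg.py <<'E'
from h import *
np.set_printoptions(precision=2,suppress=True)
A=[]
for i in range(6): s=robot.observe(); robot.get_image("side"); A.append(s["ee_pos"])
print(np.array(A).mean(0),np.array(A).std(0),s["wrist_force"],s["wrist_torque"])
E
python3 avg.py; python3 look.py w4; python3 -c "
import cv2
s=cv2.imread('pics/w4.png');cv2.imwrite('pics/w4.png',s)
from cell import robot
t=robot.get_image('side')[130:260,220:370];t=cv2.resize(t,None,fx=3,fy=3,interpolation=2)
import numpy as np
cv2.imwrite('pics/z4.png',np.hstack([t,cv2.resize(s[80:400,170:470],(366,390))])[:600,:800])"
```

```text
time: 4.55
ee_pos: [506.5, 203.6, 206.0]
tcp_rot: [-0.002, 0.211, 0.978, -0.001]
wrist_force: [0.8, -0.6, -3.4]
width: 11.1
finger_force: 69.5
time: 4.97
ee_pos: [504.6, 201.6, 74.0]
tcp_rot: [-0.003, 0.142, 0.99, -0.002]
wrist_force: [0.5, 0.2, -2.9]
width: 11.2
finger_force: 70.1
time: 5.22
ee_pos: [507.7, 202.3, 79.2]
tcp_rot: [-0.0, 0.143, 0.99, -0.0]
wrist_force: [0.5, -0.3, -3.5]
width: 11.0
finger_force: 70.1
[508.76 202.59  80.45] [0.5  0.15 0.61] [-0.08 -0.86 -3.9 ] [-0.07 -0.04  0.09]
t 5.5167 ee [508.8  202.62  80.49] yaw tool y 73.59963650095995 z [ 0.  0. -1.] F [ 0.94  0.45 -3.5 ] w 11.236665080751116 70.10041952133179 q [ 0.29  0.11  1.79 -0.    1.23 -1.  ]
white [489.79 321.37] [592.34 301.69  85.19  21.21  73.54]
white [624.11 359.22] [651.06 381.51 150.11  37.53 178.93]
white [317.64 280.07] [547.83 190.78 177.9   95.7  163.67]
white [515.01 172.28] [494.3  330.66  85.06  21.01  73.59]
blue [316.56 207.33] [494.31 206.3  151.25 140.43 163.6 ]
```

View pics/z4.png

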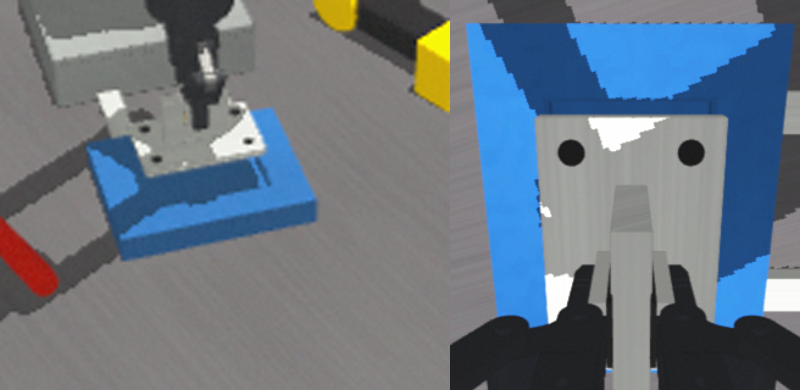

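The view shows the bracket centred over the pocket to within about 0.6 mm in both directions, so I descend.

```bash
python3 -m pendant '[[[0,0,0,0.01,0],[0,0,0,0.01,0],[0,0,0,0.006,0],[0,0,0,0,0],[0,0,0,0,0]]]'
python3 -m pendant '[[[0,0,0,0.002,0],[0,0,0,0.002,0],[0,0,0,0.002,0],[0,0,0,0,0],[0,0,0,0,0]]]'
python3 avg.py
```

```text
time: 6.03
ee_pos: [507.0, 202.1, 51.9]
tcp_rot: [-0.001, 0.143, 0.99, -0.001]
wrist_force: [0.1, -0.5, -3.5]
width: 10.8
finger_force: 70.3
time: 6.45
ee_pos: [508.0, 202.4, 47.3]
tcp_rot: [-0.0, 0.143, 0.99, -0.0]
wrist_force: [0.2, 0.5, -2.8]
width: 11.0
finger_force: 70.3
[508.11 202.46  47.44] [0.05 0.03 0.08] [ 0.19  0.01 -3.51] [ 0.   -0.03 -0.01]
```

```bash
python3 -m pendant '[[[0,0,0,0.001,0],[0,0,0,0.001,0],[0,0,0,0.001,0],[0,0,0,0,0],[0,0,0,0,0]]]'
python3 -m pendant '[[[0,0,0,0.001,0],[0,0,0,0.001,0],[0,0,0,0.001,0],[0,0,0,0,0],[0,0,0,0,0]]]'
python3 avg.py
```

```text
time: 7.17
ee_pos: [507.8, 202.4, 44.1]
tcp_rot: [-0.0, 0.143, 0.99, -0.0]
wrist_force: [0.7, -0.6, -3.7]
width: 11.1
finger_force: 70.3
time: 7.58
ee_pos: [507.9, 202.4, 41.2]
tcp_rot: [-0.0, 0.143, 0.99, -0.0]
wrist_force: [0.3, 0.1, -4.1]
width: 11.2
finger_force: 70.3
[508.01 202.42  41.3 ] [0.06 0.02 0.08] [-0.48 -0.25 -3.77] [0.   0.02 0.01]
```

```bash
for i in 1; do python3 -m pendant '[[[0,0,0,0.001,0],[0,0,0,0.001,0],[0,0,0,0.001,0],[0,0,0,0,0],[0,0,0,0,0]]]'
python3 -m pendant '[[[0,0,0,0.001,0],[0,0,0,0,0],[0,0,0,0,0]]]'; done
```

```text
time: 8.3
ee_pos: [507.9, 202.4, 38.1]
tcp_rot: [-0.0, 0.143, 0.99, -0.0]
wrist_force: [-0.1, 0.2, -3.8]
width: 10.5
finger_force: 70.3
time: 8.55
ee_pos: [508.0, 202.5, 37.3]
tcp_rot: [0.0, 0.143, 0.99, 0.0]
wrist_force: [0.2, 0.2, -4.0]
width: 11.2
finger_force: 70.4
```

```bash
python3 -m pendant '[[[0,0,0,0.001,0],[0,0,0,0,0],[0,0,0,0,0]]]'
python3 -m pendant '[[[0,0,0,0.001,0],[0,0,0,0,0],[0,0,0,0,0]]]'
```

```text
time: 8.8
ee_pos: [508.3, 202.5, 37.1]
tcp_rot: [0.0, 0.143, 0.99, 0.0]
wrist_force: [-5.1, -1.6, 6.3]
width: 10.4
finger_force: 71.6
time: 9.05
ee_pos: [508.4, 202.6, 37.1]
tcp_rot: [0.0, 0.143, 0.99, 0.0]
wrist_force: [-9.1, -2.5, 14.2]
width: 10.9
finger_force: 73.1
```

Contact at TCP 37.1 with the grasp height at 21.1 puts the underside at 16.0, which is the pocket floor. I release and verify.

```bash
python3 -m pendant '[[[0,0,0,-0.001,0],[0,0,0,0,0],[0.03,0,0,0,0],[0.03,0,0,0,0],[0.03,0,0,0,0]]]'
python3 -m pendant '[[[0.03,0,0,0,0],[0.03,0,0,-0.01,0],[0.03,0,0,-0.03,0],[0.03,0,0,-0.04,0],[0.03,0,0,-0.04,0]]]'
python3 -m pendant '[[[0.03,0,0,-0.04,0],[0.03,0,0,-0.03,0],[0.03,-0.03,0,0,0],[0.03,-0.03,0,0,0],[0.03,0,0,0,0]]]'
python3 look.py w5;python3 -c "
import cv2
from cell import robot
s=cv2.imread('pics/w5.png')
t=robot.get_image('side');cv2.imwrite('pics/s5.png',t);t=t[130:260,220:370];t=cv2.resize(t,None,fx=3,fy=3,interpolation=2)
import numpy as np
cv2.imwrite('pics/z5.png',np.hstack([t,cv2.resize(s[80:400,170:470],(350,390))])[:600,:800])"
```

```text
time: 9.47
ee_pos: [508.2, 202.5, 36.2]
tcp_rot: [0.0, 0.143, 0.99, 0.0]
wrist_force: [-0.1, -0.1, 0.1]
width: 29.7
finger_force: 0.0
time: 9.88
ee_pos: [506.8, 202.1, 157.1]
tcp_rot: [-0.001, 0.143, 0.99, -0.001]
wrist_force: [1.2, 0.9, -0.2]
width: 30.1
finger_force: 0.0
time: 10.3
ee_pos: [569.3, 183.8, 227.4]
tcp_rot: [0.002, 0.143, 0.99, -0.0]
wrist_force: [0.7, 0.3, -0.8]
width: 30.5
finger_force: 0.0
t 10.3 ee [569.26 183.84 227.42] yaw tool y 73.50659942749348 z [ 0. -0. -1.] F [ 0.66  0.34 -0.79] w 30.47372601760074 0.0 q [ 0.23  0.12  1.5  -0.    1.51 -1.06]
white [320.6 142.7] [507.29 202.68 113.84  73.42 163.53]
white [549.32 147.37] [585.7  458.25 230.49 161.66 163.77]
blue [318.52 128.06] [507.74 202.47 179.99 140.28 163.55]
```

View pics/z5.png

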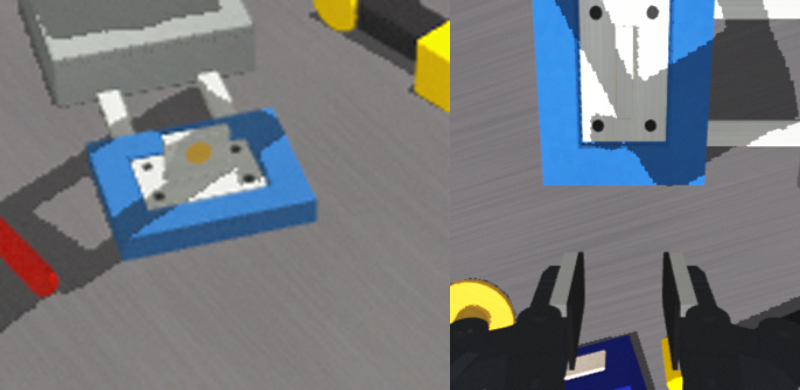

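The bracket is seated flush in the pocket with its plate level in the side view. Its centre reads (507.3,202.7), the same as the nest. Next I go to the grey pod with the fingers shut and look at the button from the robot side, from two viewpoints.

```bash
python3 -m pendant '[[[0,-0.005,-0.036,0,0],[0,-0.005,-0.036,0,0],[0,-0.005,-0.036,0,0],[0,-0.005,-0.036,0,0],[0,-0.005,-0.036,0,0]]]' 40
python3 -m pendant '[[[0,-0.005,-0.036,0,0],[0,-0.005,-0.036,0,0],[0,-0.005,-0.036,0,0],[0,-0.005,-0.036,0,-4.8],[0,0,0,0,0]]]'
python3 -m pendant '[[[0,0,0,0,0],[0,0,0,0,0],[0,0,0,0,0],[0,0,0,0,0]]]'
python3 look.py g1 | head -1
python3 -m pendant '[[[0,0,-0.035,0,0],[0,0,-0.035,0,0],[0,0,-0.035,0,0],[0,0,0,0,0],[0,0,0,0,0]]]'
python3 -m pendant '[[[0,0,0,0,0],[0,0,0,0,0],[0,0,0,0,0],[0,0,0,0,0]]]'
python3 look.py g2 | head -1; python3 -c "
import cv2,numpy as np
cv2.imwrite('pics/g12.png',np.hstack([cv2.imread('pics/g%d.png'%i)[100:420,100:500] for i in(1,2)]))"
```

```text
time: 10.82
ee_pos: [537.5, 5.0, 226.7]
tcp_rot: [0.0, 0.142, 0.99, 0.0]
wrist_force: [1.0, -0.6, 0.1]
width: 0.2
finger_force: 0.0
time: 11.23
ee_pos: [515.6, -143.0, 226.7]
tcp_rot: [-0.0, 0.1, 0.995, -0.001]
wrist_force: [-0.1, -0.2, -0.3]
width: -0.2
finger_force: 0.0
time: 11.57
ee_pos: [517.4, -136.5, 226.4]
tcp_rot: [0.0, 0.1, 0.995, 0.0]
wrist_force: [-0.2, 0.5, 0.1]
width: -0.0
finger_force: 0.0
t 11.5667 ee [ 517.43 -136.51  226.4 ] yaw tool y 78.48496615917799 z [ 0.  0. -1.] F [-0.2   0.46  0.07] w -0.008115730248529003 0.0 q [-0.35 -0.04  1.68  0.    1.51 -1.72]
time: 12.03
ee_pos: [496.0, -241.5, 226.1]
tcp_rot: [-0.0, 0.102, 0.995, 0.0]
wrist_force: [0.1, -0.0, -0.8]
width: -0.2
finger_force: 0.0
time: 12.37
ee_pos: [496.6, -239.8, 226.3]
tcp_rot: [0.0, 0.1, 0.995, 0.0]
wrist_force: [0.4, -0.1, -0.7]
width: 0.2
finger_force: 0.0
t 12.3667 ee [ 496.55 -239.8   226.34] yaw tool y 78.49486977249481 z [ 0.  0. -1.] F [ 0.42 -0.07 -0.69] w 0.1908694401109798 0.0 q [-0.54  0.    1.63  0.    1.51 -1.91]
```

View pics/g12.png

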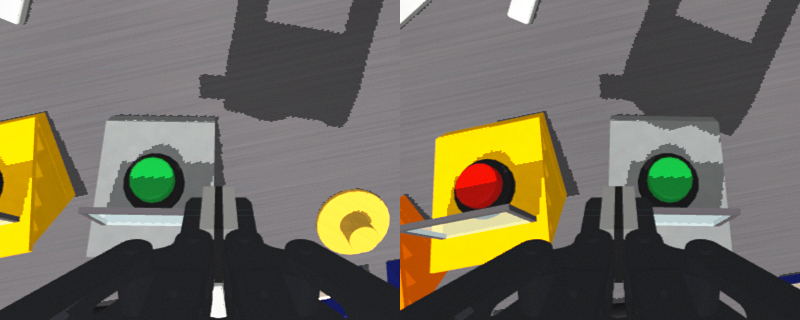

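Both views show the whole green button, at (253,281) in g1 and (373,280) in g2. I triangulate it.

Run:
```python
from h import *
np.set_printoptions(precision=2,suppress=True)
y=np.radians(78.49/2+45)  # 180deg turn about axis at (ytool+90)/2... 
def q(yawy): a=np.radians(yawy); 
# rot with z down, tool y at yaw
def T(yaw): 
    a=np.radians(yaw); Y=np.array([np.cos(a),np.sin(a),0]);Z=np.array([0,0,-1.]);X=np.cross(Y,Z)
    q=R.from_matrix(np.c_[X,Y,Z]).as_quat();return [q[3],*q[:3]]
u=np.array([np.cos(np.radians(-11.5)),np.sin(np.radians(-11.5)),0])
rays=[]
def tri(rays):
    A=sum(np.eye(3)-np.outer(d,d) for o,d in rays);b=sum((np.eye(3)-np.outer(d,d))@o for o,d in rays)
    p=np.linalg.solve(A,b);return p,[np.linalg.norm((np.eye(3)-np.outer(d,d))@(p-o)) for o,d in rays]
for n,ee,f in(("wrist",[517.43,-136.51,226.4],"g1"),("wrist",[496.55,-239.8,226.34],"g2"),("side",0,"s5"),("top",0,"top0")):
    im=cv2.imread(f"pics/{f}.png");H,S,V=cv2.split(cv2.cvtColor(im,cv2.COLOR_BGR2HSV))
    c,M=cam(n,dict(ee_pos=np.array(ee),tcp_rot=T(78.49)))
    k=max(cents(im,(H>45)&(H<80)&(S>100)&(V>40),20),key=cv2.contourArea);h=cv2.convexHull(k)
    E=cv2.fitEllipse(h); m=cv2.moments(h); ctr=np.array([m["m10"],m["m01"]])/m["m00"]
    print(f,E,ctr)
    o,d=ray(c,M,ctr); d=d[0]/np.linalg.norm(d[0])
    rays.append((o,d))
    if n=="wrist":
        m=((S<30)&(V>90)&(V<235)).astype(np.uint8)
print("wrist pair",tri(rays[:2])); print("3 views",tri(rays[:3]))
# hypothesised point: reproject extents with circle radius20 normal 40deg
P=tri(rays[:2])[0]
# pod front bottom edge: corners eyeballed g1 (205,220)-(317,221); g2 (310,218)-(420,222), z~22
for ee,pp in(([517.43,-136.51,226.4],[(208,220),(316,222)]),([496.55,-239.8,226.34],[(311,220),(418,222)])):
    c,M=cam("wrist",dict(ee_pos=np.array(ee),tcp_rot=T(78.49)))
    Q=onz(c,M,pp,22)[:,:2];e=Q[0]-Q[1];print(Q.tolist(),np.linalg.norm(e),np.degrees(np.arctan2(e[1],e[0]))%180)
```

```text
g1 ((251.74549865722656, 279.3314208984375), (46.17572784423828, 46.781639099121094), 53.4129638671875) [251.81 279.3 ]
g2 ((369.345703125, 279.1766662597656), (46.145362854003906, 46.59356689453125), 147.4337921142578) [369.28 279.17]
s5 ((396.6123352050781, 256.42205810546875), (16.49839210510254, 17.898651123046875), 45.956581115722656) [396.64 256.41]
top0 ((367.7110595703125, 176.285888671875), (15.898473739624023, 18.86568260192871), 104.98526763916016) [367.73 176.68]
wrist pair (array([ 558.79, -205.78,   78.03]), [np.float64(0.012616150727151065), np.float64(0.01261615072712552)])
3 views (array([ 559.52, -206.06,   75.28]), [np.float64(0.5675361074872679), np.float64(0.6861586255158086), np.float64(0.8727325350334708)])
[[509.035565713882, -248.83462989788714], [532.9439561679635, -141.9730140268128]] 109.50349802943221 77.38877157459699
[[508.9802456608362, -249.80460558147797], [532.7318182745631, -143.71417304218144]] 108.71668261127255 77.3806863264192
```

```bash
python3 -m pendant '[[[0,-0.0194,0.0232,0,0],[0,-0.0194,0.0231,0,0],[0,0,0,0.035,1],[0,0,0,0.035,0],[0,0,0,0.03,0]]]'
python3 -m pendant '[[[0,0,0,0.02,0],[0,0,0,0.01,0],[0,0,0,0,0],[0,0,0,0,0],[0,0,0,0,0]]]'
python3 avg.py; python3 look.py g3|head -1; python3 -c "
import cv2,numpy as np
from cell import robot
t=robot.get_image('side');cv2.imwrite('pics/s6.png',t)
cv2.imwrite('pics/g3z.png',np.hstack([cv2.resize(t[190:320,340:460],(400,433)),cv2.imread('pics/g3.png')[47:480,120:520]]))"
```

```text
time: 12.83
ee_pos: [543.9, -202.2, 124.9]
tcp_rot: [0.0, 0.109, 0.994, -0.0]
wrist_force: [-1.4, 0.0, -1.2]
width: -0.0
finger_force: 0.0
time: 13.25
ee_pos: [544.8, -203.9, 98.5]
tcp_rot: [0.002, 0.11, 0.994, -0.001]
wrist_force: [0.2, -1.0, 1.0]
width: -0.0
finger_force: 0.0
[ 544.71 -203.93   98.36] [0.26 0.1  0.38] [-0.26  0.63 -0.35] [-0.02  0.02 -0.02]
t 13.55 ee [ 544.01 -203.66   97.31] yaw tool y 77.39645431292978 z [ 0. -0. -1.] F [0.11 0.5  0.18] w -0.11053779853190632 0.0 q [-0.45  0.18  1.68 -0.    1.28 -1.8 ]
```

View pics/g3z.png

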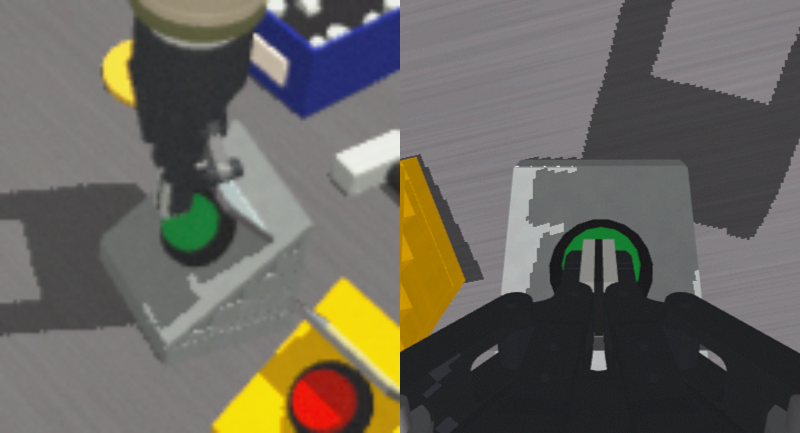

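The fingers stand over the lower half of the green button, in front of the visor and clear of it, so I press down in steps.

```bash
python3 -m pendant '[[[0,0,0,0.004,0],[0,0,0,0.004,0],[0,0,0,0.004,0],[0,0,0,0,0],[0,0,0,0,0]]]'
python3 -m pendant '[[[0,0,0,0.004,0],[0,0,0,0.003,0],[0,0,0,0,0],[0,0,0,0,0]]]'
python3 -m pendant '[[[0,0,0,0.002,0],[0,0,0,0,0],[0,0,0,0,0]]]'
python3 -m pendant '[[[0,0,0,0.002,0],[0,0,0,0,0],[0,0,0,0,0]]]'
python3 -m pendant '[[[0,0,0,0.002,0],[0,0,0,0,0],[0,0,0,0,0]]]'
```

```text
time: 14.07
ee_pos: [543.0, -203.1, 83.5]
tcp_rot: [-0.001, 0.11, 0.994, 0.0]
wrist_force: [0.1, -0.6, 0.1]
width: -0.1
finger_force: 0.0
time: 14.4
ee_pos: [543.1, -203.2, 77.0]
tcp_rot: [-0.0, 0.11, 0.994, 0.0]
wrist_force: [-1.5, -0.7, 0.5]
width: -0.0
finger_force: 0.9
time: 14.65
ee_pos: [543.6, -203.4, 75.5]
tcp_rot: [0.0, 0.11, 0.994, -0.0]
wrist_force: [-1.0, 0.4, 2.4]
width: 0.1
finger_force: 1.3
time: 14.9
ee_pos: [543.7, -203.4, 73.5]
tcp_rot: [0.0, 0.11, 0.994, -0.0]
wrist_force: [-0.2, 0.1, 4.2]
width: -0.2
finger_force: 1.6
time: 15.15
ee_pos: [543.5, -203.4, 71.4]
tcp_rot: [0.0, 0.11, 0.994, -0.0]
wrist_force: [-0.2, 0.7, 4.4]
width: -0.1
finger_force: 1.9
```

```bash
python3 -m pendant '[[[0,0,0,0.002,0],[0,0,0,0,0],[0,0,0,0,0]]]'
python3 -m pendant '[[[0,0,0,0.0015,0],[0,0,0,0,0],[0,0,0,0,0]]]'
python3 -m pendant '[[[0,0,0,0.001,0],[0,0,0,0,0],[0,0,0,0,0]]]'
```

```text
time: 15.4
ee_pos: [543.5, -203.5, 69.5]
tcp_rot: [0.0, 0.11, 0.994, -0.0]
wrist_force: [-1.9, 1.0, 6.0]
width: -0.1
finger_force: 2.2
time: 15.65
ee_pos: [543.4, -203.5, 69.0]
tcp_rot: [-0.0, 0.11, 0.994, -0.0]
wrist_force: [-7.6, 2.6, 14.7]
width: -0.1
finger_force: 2.3
time: 15.9
ee_pos: [543.5, -203.5, 68.9]
tcp_rot: [0.0, 0.11, 0.994, -0.0]
wrist_force: [-12.7, 4.3, 21.2]
width: 0.3
finger_force: 2.3
```

A hard stop came at z≈69 with the force along the button's normal, so it is fully down. I release, retreat straight up and compare with the earlier pictures.

```bash
python3 -m pendant '[[[0,0,0,0,0],[0,0,0,-0.004,0],[0,0,0,-0.006,0],[0,0,0,-0.01,0],[0,0,0,-0.02,0]]]'
python3 -m pendant '[[[0,0,0,-0.035,0],[0,0,0,-0.04,0],[0,0,0,-0.04,0],[0,0.02,-0.035,0,0],[0,0.02,-0.035,0,0]]]'
python3 -m pendant '[[[0,0,0,0,0],[0,0,0,0,0],[0,0,0,0,0],[0,0,0,0,0],[0,0,0,0,0]]]'
python3 - <<'E'
from h import *
np.set_printoptions(precision=1,suppress=True)
t=robot.get_image("side");a=cv2.imread("pics/s5.png")
def blob(im,lo,hi,box):
    x0,y0,x1,y1=box;H,S,V=cv2.split(cv2.cvtColor(im[y0:y1,x0:x1],cv2.COLOR_BGR2HSV))
    k=max(cents(im,(H>=lo)&(H<=hi)&(S>100)&(V>40),20),key=cv2.contourArea);return cv2.fitEllipse(k)
b=(370,230,425,285)
print(blob(a,45,80,b),blob(t,45,80,b))
d=cv2.absdiff(t,a).max(2);cv2.imwrite("pics/s7.png",t)
print("bracket/nest diff",(d[165:215,250:325]>40).sum(), "red",(d[290:330,415:460]>40).sum(),"hub",(d[195:222,368:405]>40).sum(),"pliers",(d[325:355,288:372]>40).sum(),"sd",(d[180:232,195:242]>40).sum())
s=robot.observe();print(s["time"],s["ee_pos"],s["wrist_force"])
E
```

```text
time: 16.32
ee_pos: [541.8, -202.4, 104.7]
tcp_rot: [-0.002, 0.11, 0.994, 0.001]
wrist_force: [0.5, 0.4, -0.3]
width: -0.2
finger_force: 0.0
time: 16.73
ee_pos: [491.7, -263.4, 226.6]
tcp_rot: [0.004, 0.108, 0.994, -0.002]
wrist_force: [-0.8, -0.9, -1.4]
width: -0.1
finger_force: 0.0
time: 17.15
ee_pos: [489.7, -262.0, 221.5]
tcp_rot: [-0.0, 0.109, 0.994, 0.0]
wrist_force: [0.5, -0.2, 0.0]
width: 0.0
finger_force: 0.0
((26.68760108947754, 26.394207000732422), (15.941819190979004, 17.316110610961914), 39.483619689941406) ((26.68760108947754, 26.394207000732422), (15.941819190979004, 17.316110610961914), 39.483619689941406)
bracket/nest diff 946 red 0 hub 592 pliers 0 sd 1219
17.2 [ 489.7 -262.1  221.5] [-0.2  0.4 -0. ]
```

The button is back at exactly its earlier pixels. The differences near the bracket, hub and screwdriver are where the arm and its shadow were at s5. I hand in.

```bash
python3 -c "
from cell import robot
print(robot.hand_in())"
```

```text
the job is handed in; nothing more can be done
None
```

The bracket is seated flat in the nest pocket and released, and the green button was then pressed to its stop and has sprung back; I handed the job in at about 17 s, with no verdict returned.

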